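# Set a dial indicator's preload with a gauge blade

### The arm

A 6-joint arm with a two-finger parallel gripper is mounted at the origin on the work surface. World frame = base frame: x ahead of the robot, y to its left, z up, the work surface at z = 0. Lengths are in m, angles in degrees, forces in N, time in s.
With the tool pointing down it reaches from about 0.425 to 0.95 m from the base axis. Payload 3.5 kg.
Tool frame: the origin (TCP) lies on the mounting face of the last link; the fingertips stand 173 mm ahead of it and the grasp point (between the pads) lies 155 mm ahead of it (arm.tcp_to_tips is the z of the fingertips in the tool frame, in m); z points along the fingers, y is the line along which they close (so a half turn about z gives the same grasp; the last joint's range is limited). The gripper opens to 85 mm and grips with 20 to 120 N. Pads are 22 mm wide; open, the fingers measure 114 mm over their backs; the gripper's body (76 mm by 85 mm) begins 54 mm behind the grasp point. The pads swing forward as they close: fully open they stand 13 mm farther back than shut.
Start: joints at [-76.834, 16.404, 90.338, -0, 73.258, -8.594], TCP at [0.25, -0.627, 0.405] pointing down, gripper open.
Joint ranges: [-158.93, 158.93], [-51.34, 127.21], [12.03, 142.37], [-87.48, 267.48], [13.55, 161.25], [-162.69, 162.69]. Speed limits (degrees/s): [159.86, 159.86, 180, 180, 180, 180].

### API

Orientations are given as [roll, pitch, yaw] about the fixed x, y, z axes, in that order (R = Rz(yaw) Ry(pitch) Rx(roll)).
In Python, from cell import arm gives the robot as it stands. The module is installed in compiled form; this text tells all that it offers.
- The arm moves only by the shell command python3 -m crank 'ROWS' [OPENING] [FORCE]. ROWS is a JSON object of lists of equal length, an entry for each row: "translation": the shift along the world's x, y, z in cm, a list of three; "twist": the turn, a rotation vector about the world's x, y, z in rad, a list of three. In form: {"translation": [[dx, dy, dz], ...], "twist": [[ax, ay, az], ...]}. A call has exactly 5 rows; each row shifts and turns the commanded pose from where the row before left it; what a row does not reach is not made up. A row lasts 1/8 s, in which the tool goes at most 62.5 mm and 10.7 degrees, less where a joint would pass 70% of its speed; a pose out of reach is approached as far as the arm can. A call with a gripper value outside its range is refused whole. OPENING is the opening, from -1 (shut) to 1 (fully open), set as the call begins (- or left out, the last holds). The fingers move at their own pace and stop on an object; FORCE is the grip in N (left out, the last holds). Time passes only in rows, so rows that do not move let the fingers close, or fill a call up. It gives the time, the measured TCP pose, the force, the opening and the grip force at its end, in the units of the state.
- arm.state(): the state, without advancing time (a new reading comes with each control period).
- arm.snapshot(name): name is "scene" or "top" or "wrist"; returns the picture (420x560x3 uint8, blue, green, red); there is no depth.
- arm.camera_params(name): a dict with "fov_y" (degrees; the focal length in pixels is half the picture's height over the tangent of half this angle, whatever the lens; pixels are square), "cx", "cy" (the principal point, pixels), "k1" (the pictures are not rectified: a ray, as slopes to the right and down, at radius r is drawn at 1 + k1 r^2 times it, then the intrinsics apply), "rvec" (rotation vector, rad) and "tvec" (3), from world to camera coordinates, as OpenCV has them. Camera axes: x right, y down, z forward; pixel columns grow to the right and rows downward; lengths in m; the calibration is good to about 2 mm. A picture is of the moment at which its call begins: read the wrist's pose just before it. camera_params takes no time and is no camera call; for the wrist camera it gives the pose at the moment of the call.
- arm.sign_off(): hands the job in; it is judged then, once.
The state is a dict: "t": time; "q": joint angles; "joint_velocities": joint speeds; "joint_efforts": joint torques, N m; "tool_pos": TCP position; "ee_rot": TCP orientation; "ft_force": force on the tool from outside, world axes, zero at the start; "ft_torque": the same for the moment, N m; "gripper_width": opening from 0.0 (shut) to 1.0 (fully open); "grip_force": force on a finger pad.
Only numpy, scipy, OpenCV 4.12 (cv2) and the standard library are available. Lean on these libraries where they do the work, as an engineer would, in place of code of your own. Each camera call takes 0.05 s, during which the arm holds its last target. There are 200 camera calls.

### The job

Of the two gauge blades in the rack, draw out the wider one by the end that shows, set it down flat clear of the rack and let go, then take it again by its handle. Slide it flat into the gap of the gap block and push the indicator's spindle in until the dial's pointer stands on the thick arc; the pointer does not spring back, so do not overshoot. Let go and leave the blade lying in the gap, and leave everything else where it is.

Things in the scene. Friction and masses are not known exactly. Their poses are not given: they have to be found in the camera images.
- wide_blade: Blade to use: steel strip 85 long x 24 wide x 5 mm thick on a black handle 40 x 30 x 16 mm tall, undersides flush; ~120 g. Origin: underside, where strip meets handle, mid-width; x points along the strip to the tip (strip x 0 to 85 mm, handle -40 to 0), z up. Starts flat in one rack bay (either one), handle inwards, only about the last 45 mm of strip showing.
- wide_blade_tip (a point): Middle of the wide blade's tip face, 85 mm from the origin, 2.5 mm above the underside.
- wide_blade_handle (a point): Centre of the wide blade's handle, 20 mm behind the origin, 8 mm above the underside. Same axes as the blade.
- narrow_blade: The other gauge blade, to be left in its bay: same handle and length, but its strip is only 14 mm wide. Origin and axes as for the wide blade.
- rack: Fixed aluminium two-bay blade rack, grey roof: 92 deep (x) x 176 wide (y) x 38 mm tall. Origin: on the bench, mid-width of its open face; bays open towards its -x and blades are drawn out that way. Bay centres at y +45 and -45 mm; bays about 40 mm wide, floor 12 mm and roof underside 32 mm above the bench, back wall 86 mm in.
- gap_block: Fixed steel block with a gap, dial indicator at its rear. Origin: on the bench below the gap's mouth, mid-width; x points into the gap. Flat apron 72 mm wide, top 25 mm above the bench, from x -92 mm to 0, goes on as the gap's floor. Gap 8 mm high (25 to 33 mm above the bench), 27 mm wide, under a dark jaw (top 49 mm, bolts to 53 mm); flared cheeks and lip stand out to x -5 mm.
- gap_mouth (a point): Centre of the gap's mouth, 29 mm above the bench, axes as the gap block. The indicator's spindle tip stands inside the gap, anywhere 34 to 48 mm in from here (the indicator is clamped differently each time).
- spindle (a joint): Travel of the spindle pushed in by the blade, m: 0 untouched, at most 0.016. Friction about 3 N; stays where it is left. Shown by the dial (58 mm dia, face up 41 mm above the bench, about 137 mm behind the mouth): at rest the pointer points to the gap, then turns clockwise from above 30 degrees per mm; the thick black arc runs from 0.004 to 0.008.
- brass_drift: Loose bystander: upright brass rod, 20 mm dia, 70 mm tall. Origin: centre of underside.
- case_a: Loose bystander: bare aluminium dial case, 58 mm dia, 24 mm tall, lying flat. Origin: centre of underside.
- case_b: Loose bystander: another such dial case, 58 mm dia, 24 mm tall. Origin: centre of underside.
- driver: Loose bystander: screwdriver 160 mm long lying on the bench along its x axis.
- ref_block: Loose bystander: small steel block 35 x 20 x 15 mm. Origin: centre of underside.
- bezel: Loose bystander: dark steel ring 60 mm outside dia, 10 mm tall. Origin: centre of underside.

How it is judged (in metres and radians):
On the way:
1. the wide blade has been set down flat, clear of the rack, and let go (x of wide_blade_handle in the frame of rack below -0.018 m and height (world z) of wide_blade below 0.03 m and angle between wide_blade's own z axis and vertical below 0.1 rad and linear speed of wide_blade below 0.02 m/s and contact force between the fingers and wide_blade below 0.05 N), for 0.2 s.
At the end, for the whole second after the job is handed in: The spindle is pushed in by 4 to 8 mm (pointer on the thick arc); the wide blade lies flat (within 0.06 rad) and still in the gap, its tip 36 to 60 mm in from the mouth and within 4 mm of the gap's mid-line (value of joint spindle between 0.004 and 0.008 m and x of wide_blade_tip in the frame of gap_block between 0.036 and 0.06 m and y of wide_blade_tip in the frame of gap_block between -0.004 and 0.004 m and z of wide_blade_tip in the frame of gap_block between 0.024 and 0.033 m and angle between wide_blade's own z axis and vertical below 0.06 rad and linear speed of wide_blade below 0.01 m/s); the robot touches nothing.
It fails at once if the narrow blade is moved more than 15 mm (distance of narrow_blade from where it was at the start of the episode above 0.015 m).
It fails at once if another loose thing on the bench is moved more than 20 mm (distance of any of brass_drift, case_a, case_b, driver, ref_block, bezel from where it was at the start of the episode above 0.02 m).
It also fails if it takes over 61 s, if anything falls off the work surface, if the arm or the gripper's body presses on something with over 40 N, if the wrist force passes 120 N, or if a joint passes its speed limit or range.

## Working session

There is one attempt and no reset: what is moved stays moved. The work goes in short steps, Python scripts to look and compute and a shell command to move; the robot and the scene stay as the last step left them, time stands still between calls to the robot, and variables do not carry over. Pictures are saved under pics/ and viewed, at most 12 in all, crops included, and the job is handed in when it is done.

```bash
mkdir -p pics; cat > h.py <<'E'
import numpy as np, cv2
from cell import arm
def cam(n):
    p=arm.camera_params(n); f=210/np.tan(np.radians(p["fov_y"])/2)
    return dict(f=f,cx=p["cx"],cy=p["cy"],k1=p["k1"],R=cv2.Rodrigues(np.array(p["rvec"],float))[0],t=np.array(p["tvec"],float).ravel())
def ray(c,uv):
    K=np.array([[c['f'],0,c['cx']],[0,c['f'],c['cy']],[0,0,1]])
    n=cv2.undistortPoints(np.array(uv,float).reshape(-1,1,2),K,np.array([c['k1'],0,0,0,0.])).reshape(-1,2)
    d=np.c_[n,np.ones(len(n))]@c['R']; return -c['R'].T@c['t'],d
def onz(c,uv,z):
    o,d=ray(c,uv); return o+d*((z-o[2])/d[:,2])[:,None]
def tri(c1,u1,c2,u2):
    o1,a=ray(c1,u1);o2,b=ray(c2,u2);out=[]
    for x,y in zip(a,b):
        s=np.linalg.lstsq(np.c_[x,-y],o2-o1,rcond=None)[0]
        p,q=o1+s[0]*x,o2+s[1]*y; out.append(np.r_[(p+q)/2,np.linalg.norm(p-q)])
    return np.array(out)
def proj(c,P):
    K=np.array([[c['f'],0,c['cx']],[0,c['f'],c['cy']],[0,0,1]])
    return cv2.projectPoints(np.array(P,float).reshape(-1,1,3),cv2.Rodrigues(c['R'])[0],c['t'],K,np.array([c['k1'],0,0,0,0.]))[0].reshape(-1,2)
E
python3 - <<'E'
from h import *
np.set_printoptions(precision=4,suppress=True)
for n in ("scene","top","wrist"):
    c=cam(n); im=arm.snapshot(n); cv2.imwrite(f"pics/{n}0.png",im); print(n,c['f'],c['k1'],-c['R'].T@c['t'],c['R'][2])
    
print(arm.state())
E
```

```text
scene 379.39261021956463 -0.05218903880365513 [1.002  0.0827 0.7256] [-0.5238 -0.1103 -0.8447]
top 380.84376299828546 -0.021560069987041 [ 0.426  -0.0016  1.0832] [ 0.1641 -0.0116 -0.9864]
wrist 305.98929598296235 -0.05301376074005748 [ 0.3202 -0.5986  0.3718] [-0.2756 -0.1076 -0.9552]
{'t': 0.15, 'q': array([-76.8345,  16.4451,  90.4041,   0.0004,  73.2585,  -8.595 ]), 'joint_velocities': array([ 0.0461, -0.1861, -0.2634, -0.0331,  0.0195, -0.0465]), 'joint_efforts': array([  0.0008, -40.6602, -29.3143,  -0.0002,   0.0039,   0.    ]), 'tool_pos': array([ 0.2502, -0.6267,  0.4036]), 'ee_rot': array([-179.8936,   -0.0165,   21.7604]), 'ft_force': array([ 0.4887, -0.5042, -0.4389]), 'ft_torque': array([ 0.0259, -0.0194, -0.0397]), 'grip_force': 0.0, 'gripper_width': 0.9985420069467394}
```

View pics/top0.png

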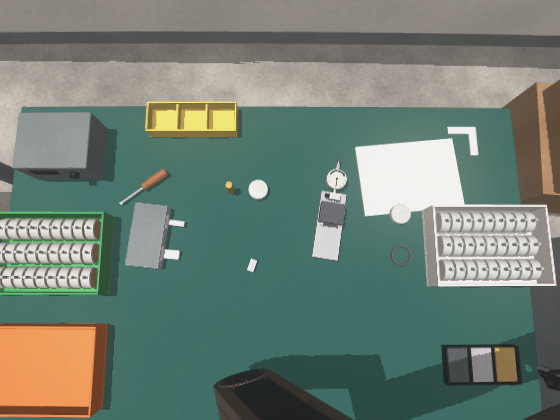

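View pics/scene0.png

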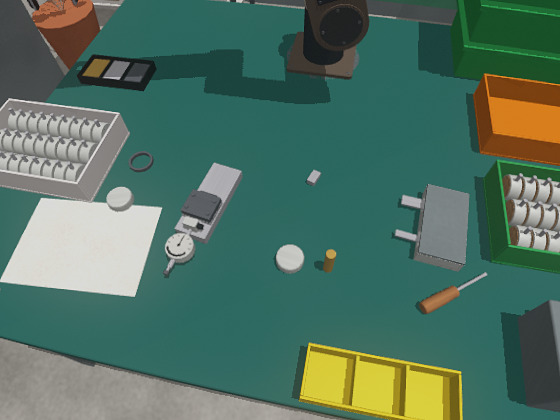

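The top view shows the rack at left (148,236), its strips sticking out to the right: the lower one (172,255) is wider than the upper one (177,224). The gap block is at (328,240) to (332,212), with the dial at (336,180). The scene view agrees: the wide strip is at (411,202) and the block at (210,200).

```bash
python3 - <<'E'
from h import *
np.set_printoptions(precision=4,suppress=True)
T=cv2.imread("pics/top0.png");S=cv2.imread("pics/scene0.png")
c=cam("top")
print(onz(c,[(172,255),(177,224),(126,265),(165,268),(137,204),(170,207)],.03))
print(onz(c,[(326,258),(331,222),(336,180),(230,187),(258,189),(252,265)],.03))
w=cam("wrist");print(w['R'],arm.state()['tool_pos'])
r=lambda I,x,y,w,h,k:cv2.resize(I[y:y+h,x:x+w],None,fx=k,fy=k,interpolation=cv2.INTER_CUBIC)
a=np.vstack([np.hstack([r(T,115,195,80,60,5)*1,r(T,295,155,80,60,5)]),np.hstack([r(T,115,220,80,60,5),r(T,295,205,80,60,5)])])
cv2.imwrite("pics/tz.png",a)
E
```

```text
[[0.4952 0.2602 0.03  ]
 [0.5815 0.2498 0.03  ]
 [0.4677 0.3854 0.03  ]
 [0.4596 0.278  0.03  ]
 [0.6383 0.3647 0.03  ]
 [0.6298 0.2714 0.03  ]]
[[ 0.4868 -0.1643  0.03  ]
 [ 0.5873 -0.1808  0.03  ]
 [ 0.7088 -0.1985  0.03  ]
 [ 0.6877  0.1037  0.03  ]
 [ 0.682   0.0242  0.03  ]
 [ 0.4678  0.0397  0.03  ]]
[[ 0.3697 -0.9291 -0.0017]
 [-0.8873 -0.3537  0.2959]
 [-0.2755 -0.1079 -0.9552]] [ 0.2502 -0.6267  0.4036]
```

View pics/tz.png

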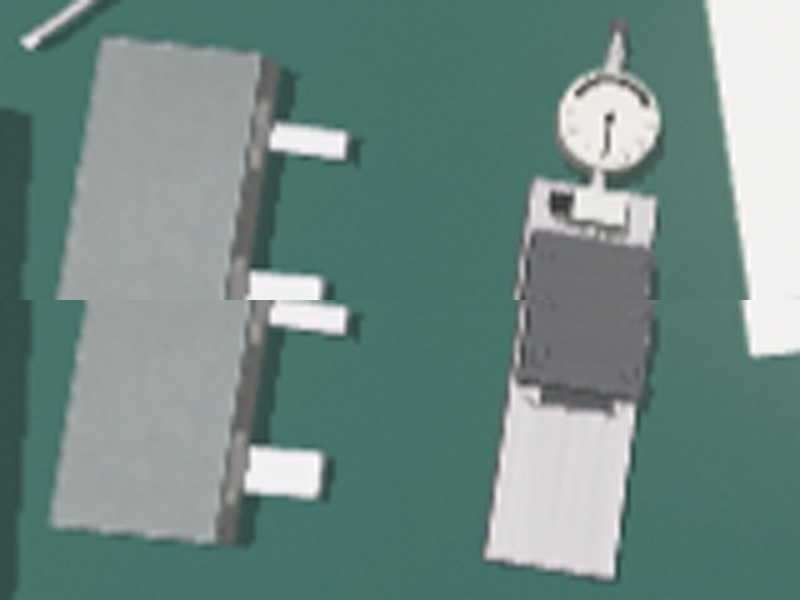

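The enlarged crop confirms it. The wide blade is the lower one, about 50 px across here against 30 px for the narrow one. The dial's pointer points at the gap and the thick arc is on the far side. Next I move the wrist camera over the block, on to the middle, and then to the rack.

```bash
cat > snap.py <<'E'
import sys,pickle
from h import *
n=sys.argv[1]; c=cam("wrist"); im=arm.snapshot("wrist"); cv2.imwrite(f"pics/{n}.png",im); pickle.dump(c,open(f"pics/{n}.pkl","wb")); print(arm.state()['t'])
E
R='[0,0,0.11]'
python3 -m crank '{"translation":[[3.1,4.3,0],[3.1,4.3,0],[3.1,4.3,0],[3.1,4.3,0],[3.1,4.3,0]],"twist":[[0,0,0],[0,0,0],[0,0,0],[0,0,0],[0,0,0]]}' 1
python3 -m crank '{"translation":[[3.1,4.3,0],[3.1,4.3,0],[3.1,4.3,0],[3.1,4.3,0],[3.1,4.3,0]],"twist":[[0,0,0],[0,0,0],[0,0,0],[0,0,0],[0,0,0]]}'
python3 snap.py w1
python3 -m crank '{"translation":[[-0.6,4,0],[-0.6,4,0],[-0.6,4,0],[-0.6,4,0],[-0.6,4,0]],"twist":[[0,0,0.109],[0,0,0.109],[0,0,0.109],[0,0,0.109],[0,0,0.109]]}'
python3 snap.py w2
python3 -m crank '{"translation":[[-0.6,4,0],[-0.6,4,0],[-0.6,4,0],[-0.6,4,0],[-0.6,4,0]],"twist":[[0,0,0.109],[0,0,0.109],[0,0,0.109],[0,0,0.109],[0,0,0.109]]}'
python3 snap.py w3
python3 -c "
from h import *
a=[cv2.resize(cv2.imread(f'pics/w{i}.png'),(400,300)) for i in (1,2,3)]
cv2.imwrite('pics/w123.png',np.vstack([np.hstack(a[:2]),np.hstack([a[2],a[2]*0])]))"
```

```text
t: 0.78
tool_pos: [0.406, -0.4103, 0.4044]
ee_rot: [-180.0, -0.0, 21.7]
ft_force: [0.9, -0.0, -0.5]
gripper_width: 0.999
grip_force: 0.0
t: 1.4
tool_pos: [0.561, -0.1953, 0.4044]
ee_rot: [-180.0, 0.0, 21.8]
ft_force: [-0.1, -0.5, 0.7]
gripper_width: 1.0
grip_force: 0.0
1.45
t: 2.08
tool_pos: [0.5297, 0.0042, 0.4044]
ee_rot: [-180.0, 0.0, 53.2]
ft_force: [0.6, -0.3, -0.1]
gripper_width: 1.001
grip_force: 0.0
2.125
t: 2.75
tool_pos: [0.4999, 0.2041, 0.4044]
ee_rot: [-180.0, 0.0, 84.4]
ft_force: [0.4, 0.5, 0.0]
gripper_width: 0.997
grip_force: 0.0
2.8
```

View pics/w123.png

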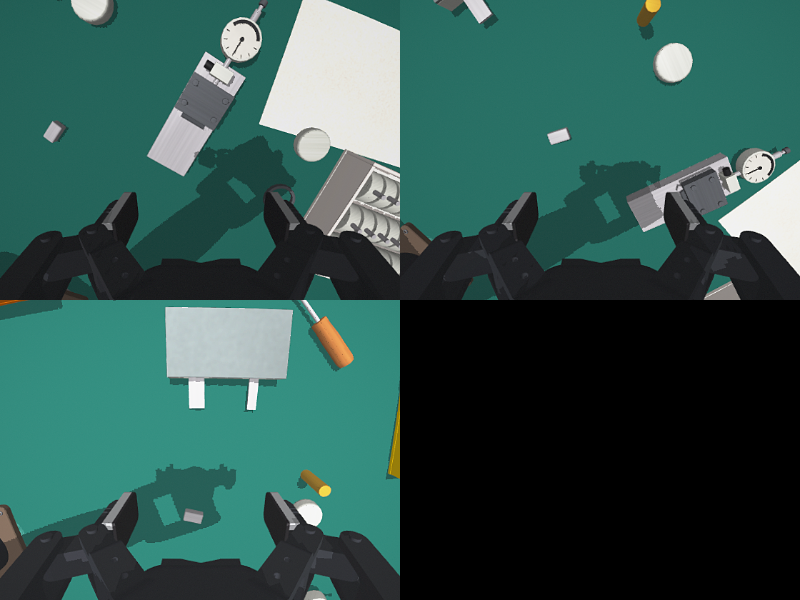

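The wrist views show three things:
- **w1:** the block, with apron corners near (150,155) and (183,175), the jaw at (205,100) and the dial at (241,40).
- **w2:** the block again, partly hidden by a finger.
- **w3:** the rack, with the wide strip at left (197,393) and the narrow one at (252,393), in 400-px scale.

Next I measure the strips and block from these and the fixed cameras.

```bash
cat > m.py <<'E'
from h import *
import pickle
np.set_printoptions(precision=4,suppress=True)
def quad(im,thr,box,sat=60):
    x,y,w,h=box; s=im[y:y+h,x:x+w]; hsv=cv2.cvtColor(s,cv2.COLOR_BGR2HSV)
    m=((hsv[...,2]>thr)&(hsv[...,1]<sat)).astype(np.uint8)
    cs=cv2.findContours(m,cv2.RETR_EXTERNAL,cv2.CHAIN_APPROX_NONE)[0]
    out=[]
    for c in cs:
        if cv2.contourArea(c)<25: continue
        r=cv2.minAreaRect(c); out.append((cv2.contourArea(c),cv2.boxPoints(r)+[x,y],np.array(r[0])+[x,y]))
    return sorted(out,key=lambda o:-o[0])
E
python3 - <<'E'
from m import *
w3=cv2.imread("pics/w3.png");c3=pickle.load(open("pics/w3.pkl","rb"))
T=cv2.imread("pics/top0.png");S=cv2.imread("pics/scene0.png");ct=cam("top");cs=cam("scene")
for n,im,c,b in (("w3",w3,c3,(240,106,150,60)),("top",T,ct,(163,212,35,56)),("scene",S,cs,(385,190,40,60))):
    for a,q,m in quad(im,200,b)[:2]: print(n,a,q.ravel(),m); print(onz(c,q,.017))
a=np.hstack([cv2.resize(w3[100:170,230:380],None,fx=5,fy=5)])
cv2.imwrite("pics/a.png",a)
w1=cv2.imread("pics/w1.png")
b=cv2.resize(w1[0:260,190:400],None,fx=2.3,fy=2.3,interpolation=cv2.INTER_CUBIC)
cv2.imwrite("pics/b.png",b)
E
```

```text
w3 744.5 [263.0926 113.3163 284.9377 112.4425 286.4505 150.262  264.6054 151.1358] [274.7716 131.7891]
[[0.4881 0.2891 0.017 ]
 [0.5123 0.2876 0.017 ]
 [0.5101 0.2462 0.017 ]
 [0.4851 0.2477 0.017 ]]
w3 435.0 [345.1287 152.7129 349.0594 113.4059 361.5347 114.6535 357.604  153.9604] [353.3317 133.6832]
[[0.577  0.2369 0.017 ]
 [0.5832 0.2798 0.017 ]
 [0.5971 0.2772 0.017 ]
 [0.5913 0.2341 0.017 ]]
top 105.0 [164. 250. 178. 250. 178. 258. 164. 258.] [171. 254.]
[[0.51   0.2864 0.017 ]
 [0.51   0.2473 0.017 ]
 [0.4877 0.2464 0.017 ]
 [0.4877 0.2854 0.017 ]]
top 53.0 [168.7  224.1  169.38 219.34 183.52 221.36 182.84 226.12] [176.11 222.73]
[[0.5831 0.2763 0.017 ]
 [0.5967 0.275  0.017 ]
 [0.591  0.2348 0.017 ]
 [0.5774 0.2362 0.017 ]]
```

View pics/b.png

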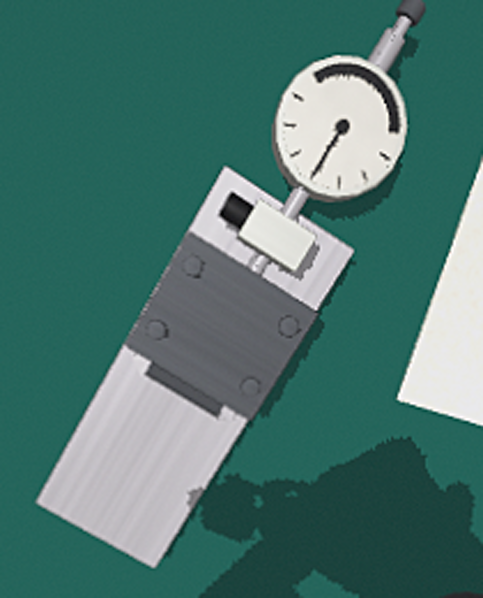

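In this enlarged w1 crop the apron's front corners are at (38,502) and (155,568), the block's rear corners at (225,167) and (353,248), and the dial's centre at (342,127). The pointer is towards the gap. I'll triangulate these against the top view.

```bash
python3 - <<'E'
from m import *
c1=pickle.load(open("pics/w1.pkl","rb"));c3=pickle.load(open("pics/w3.pkl","rb"));ct=cam("top")
f=lambda p,k,o:(np.array(p,float)+.5)/k-.5+o
a=f([(38,502),(155,568),(353,248),(225,167),(342,127)],2.3,[190,0])
b=np.vstack([f([(85,258),(215,278)],5,[295,205]),f([(256,200),(135,178),(209,120)],5,[295,155])])
print("block tri",tri(c1,a,ct,b))
P=onz(c1,a,.025);P[4]=onz(c1,a[4:],.041);print("w1",P)
Q=onz(ct,b,.025);Q[4]=onz(ct,b[4:],.041);print("top",Q)
for X in (P,Q):
    d=X[4]-(X[0]+X[1])/2; e=(X[2]+X[3]-X[0]-X[1])/2; g=X[0]-X[1]
    print(np.hypot(*d[:2]),*[np.degrees(np.arctan2(v[1],v[0])) for v in (d,e)],np.degrees(np.arctan2(g[1],g[0]))-90,np.hypot(*g[:2]))
# rack & strip tip
w=cv2.imread("pics/w3.png");hsv=cv2.cvtColor(w,cv2.COLOR_BGR2HSV)
r=f([(167,77),(286,78.5),(292,10),(166,7)],400/560,[0,0]);R=onz(c3,r,.038);print("rack roof",R)
e=R[1]-R[0];print("rack x yaw",np.degrees(np.arctan2(e[1],e[0]))+90,np.hypot(*e[:2]))
print("strip tip tri",tri(c3,[[275.5,150.7],[351.4,153.3]],ct,[[178,254],[183.2,223.7]]))
E
```

```text
block tri [[ 0.4925 -0.1253  0.0209  0.0008]
 [ 0.4813 -0.1962  0.0238  0.0024]
 [ 0.6693 -0.2269  0.0175  0.002 ]
 [ 0.6779 -0.1559  0.034   0.0001]
 [ 0.7089 -0.1964  0.0468  0.0011]]
w1 [[ 0.4943 -0.1254  0.025 ]
 [ 0.4821 -0.195   0.025 ]
 [ 0.6688 -0.2247  0.025 ]
 [ 0.6792 -0.1556  0.025 ]
 [ 0.7108 -0.1968  0.041 ]]
top [[ 0.4921 -0.1251  0.025 ]
 [ 0.481  -0.1972  0.025 ]
 [ 0.6672 -0.2262  0.025 ]
 [ 0.68   -0.1573  0.025 ]
 [ 0.7099 -0.1977  0.041 ]]
0.22558686820368196 -9.33772321484082 -9.15264571321003 -9.959607589507087 0.07061959714832683
0.22633738392773256 -9.282514314966813 -9.277064368896735 -8.797693169251957 0.07289163665661563
rack roof [[0.4597 0.2969 0.038 ]
 [0.6331 0.2783 0.038 ]
 [0.6419 0.3686 0.038 ]
 [0.4707 0.3878 0.038 ]]
rack x yaw 83.89111713045492 0.17437806671225412
strip tip tri [[0.4982 0.2468 0.0178 0.0012]
 [0.5843 0.2355 0.0165 0.0001]]
```

```bash

python3 -m crank '{"translation":[[0,3,0],[0,3,-4],[-0.1,0,-6],[0,0,-6],[0,0,-3.6]],"twist":[[0,0,0.038],[0,0,0],[0,0,0],[0,0,0],[0,0,0]]}' 0.1
python3 -m crank '{"translation":[[0,0,-1.5],[0,0,-1.54],[0,0,0],[0,0,0],[0,0,0]],"twist":[[0,0,0],[0,0,0],[0,0,0],[0,0,0],[0,0,0]]}'
python3 snap.py g1
```

```text
t: 3.42
tool_pos: [0.4979, 0.2624, 0.205]
ee_rot: [-179.7, 0.1, 86.4]
ft_force: [-0.1, -0.0, 0.7]
gripper_width: 0.551
grip_force: 0.0
t: 4.05
tool_pos: [0.4999, 0.2633, 0.1797]
ee_rot: [179.9, -0.1, 86.4]
ft_force: [0.2, -0.6, -0.2]
gripper_width: 0.553
grip_force: 0.0
4.1
```

View pics/g1.png

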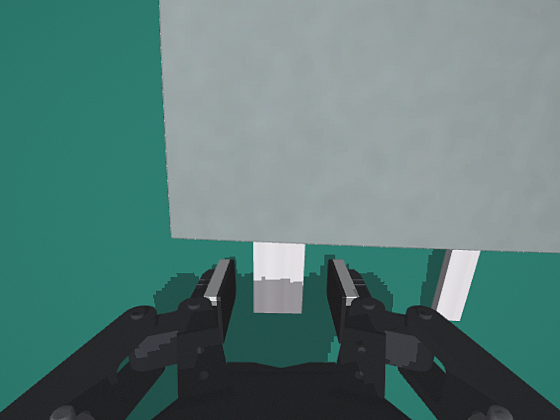

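The strip is centred between the open fingers, with its tip at (278,313), and the rack face is clear of them. I'll grip it and draw it out along the rack's −x.

```bash
Z='[0,0,0]'
python3 -m crank '{"translation":[[0,0,0],[0,0,0],[0,0,0],[0,0,0],[0,0,0.1]],"twist":[[0,0,0],[0,0,0],[0,0,0],[0,0,0],[0,0,0]]}' -1 80
python3 -m crank '{"translation":[[-0.1,-0.5,0],[-0.1,-1,0],[-0.1,-1.5,0],[-0.2,-1.5,0],[-0.2,-1.5,0]],"twist":[[0,0,0],[0,0,0],[0,0,0],[0,0,0],[0,0,0]]}'
python3 -m crank '{"translation":[[-0.1,-1.5,0],[-0.2,-1.5,0],[-0.2,-1.5,0],[-0.1,-1.0,0],[0,-0.5,0]],"twist":[[0,0,0],[0,0,0],[0,0,0],[0,0,0],[0,0,0]]}'
python3 snap.py g2; python3 -c "
from h import *
cv2.imwrite('pics/s2.png',arm.snapshot('scene'))"
```

```text
t: 4.72
tool_pos: [0.4993, 0.2631, 0.1793]
ee_rot: [180.0, -0.0, 86.4]
ft_force: [0.4, -0.1, -0.9]
gripper_width: 0.242
grip_force: 78.3
t: 5.35
tool_pos: [0.4919, 0.2017, 0.1791]
ee_rot: [-180.0, 0.0, 86.4]
ft_force: [0.1, 0.6, -0.0]
gripper_width: 0.249
grip_force: 78.3
t: 5.98
tool_pos: [0.4862, 0.1424, 0.1793]
ee_rot: [-180.0, 0.0, 86.4]
ft_force: [0.3, -0.5, -1.7]
gripper_width: 0.254
grip_force: 78.3
6.025
```

View pics/g2.png

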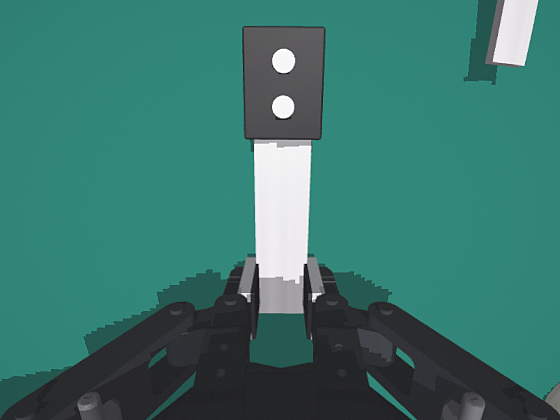

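The blade is fully out and level. The handle is at (283,83), the strip runs down to the fingers, and the narrow blade is undisturbed. I'll lower it nearly to the bench, release, rise and look.

```bash
python3 -m crank '{"translation":[[0,0,-0.2],[0,0,-0.2],[0,0,-0.15],[0,0,0],[0,0,0]],"twist":[[0,0,0],[0,0,0],[0,0,0],[0,0,0],[0,0,0]]}'
python3 -m crank '{"translation":[[0,0,0],[0,0,0],[0,0,0],[0,0,0],[0,0,0]],"twist":[[0,0,0],[0,0,0],[0,0,0],[0,0,0],[0,0,0]]}' 0.1
python3 -m crank '{"translation":[[0,0,2],[0,0,5],[0,0,5],[0,0,2],[0,0,0]],"twist":[[0,0,0],[0,0,0],[0,0,0],[0,0,0],[0,0,0]]}'
python3 snap.py g3
python3 -m crank '{"translation":[[0.1,1.5,0],[0.1,2.5,0],[0.1,2.5,0],[0.1,1.8,0],[0.1,0,0]],"twist":[[0,0,0],[0,0,0],[0,0,0],[0,0,0],[0,0,0]]}'
python3 snap.py g4
python3 -c "
from h import *
a=[cv2.resize(cv2.imread(f'pics/g{i}.png'),(400,300)) for i in (3,4)]
cv2.imwrite('pics/g34.png',np.hstack(a))"
```

```text
t: 6.7
tool_pos: [0.4863, 0.1432, 0.1738]
ee_rot: [180.0, -0.0, 86.4]
ft_force: [0.5, 0.8, -1.0]
gripper_width: 0.247
grip_force: 78.6
t: 7.32
tool_pos: [0.4863, 0.1431, 0.1738]
ee_rot: [-180.0, -0.0, 86.4]
ft_force: [-0.8, -0.3, 0.8]
gripper_width: 0.552
grip_force: 0.0
t: 7.95
tool_pos: [0.4868, 0.1432, 0.316]
ee_rot: [179.7, -0.0, 86.4]
ft_force: [-0.5, 1.0, -0.1]
gripper_width: 0.551
grip_force: 0.0
8.0
t: 8.62
tool_pos: [0.491, 0.2273, 0.3127]
ee_rot: [-179.9, 0.0, 86.5]
ft_force: [-0.2, -0.4, -0.4]
gripper_width: 0.55
grip_force: 0.0
8.675
```

View pics/g34.png

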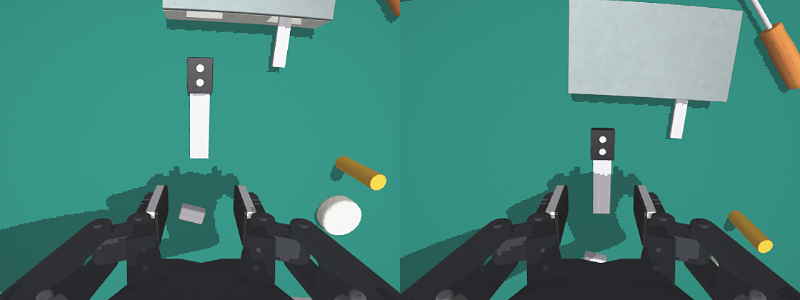

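The blade lies flat, released and clear of the rack. In these 400-px views the handle is at (200,76) in g3 and (602,143) in g4, each with two white rivets. I'll triangulate the rivets and the strip tip from the two wrist views.

```bash
python3 - <<'E'
from m import *
U=[];C=[]
for n,b in (("g3",(255,75,50,150)),("g4",(270,175,45,130))):
    im=cv2.imread(f"pics/{n}.png");c=pickle.load(open(f"pics/{n}.pkl","rb"));q=quad(im,150,b,70)
    for a,k,m in q: print(n,a,k.ravel(),m)
    s=q[0][1]; tip=s[np.argsort(-s[:,1])[:2]].mean(0)
    riv=sorted([m for a,k,m in q[1:] if 15<a<150],key=lambda m:m[1])[:2]
    U.append(np.array(riv+[tip]));C.append(c);print(U[-1].ravel())
    print(onz(c,U[-1][:2],.016),onz(c,U[-1][2:],.005))
P=tri(C[0],U[0],C[1],U[1]);print(P)
E
```

```text
g3 2331.5 [266. 131. 293. 131. 293. 221. 266. 221.] [279.5 176. ]
g3 81.5 [275.  90. 285.  90. 285. 100. 275. 100.] [280.  95.]
g3 74.0 [272.5 115.5 279.5 108.5 286.5 115.5 279.5 122.5] [279.5 115.5]
[280.   95.  279.5 115.5 279.5 221. ]
[[0.4934 0.2393 0.016 ]
 [0.4919 0.223  0.016 ]] [[0.4856 0.1265 0.005 ]]
g4 1698.5 [270. 224. 295. 224. 295. 298. 270. 298.] [282.5 261. ]
g4 60.0 [279. 191. 288. 191. 288. 199. 279. 199.] [283.5 195. ]
g4 55.0 [279. 208. 287. 208. 287. 216. 279. 216.] [283. 212.]
[283.5 195.  283.  212.  282.5 298. ]
[[0.4932 0.2391 0.016 ]
 [0.4918 0.2234 0.016 ]] [[0.4856 0.1274 0.005 ]]
[[0.4933 0.2392 0.0164 0.0002]
 [0.4919 0.2231 0.0148 0.0002]
 [0.4855 0.1256 0.0022 0.0001]]
```

```bash
python3 -m crank '{"translation":[[0.15,0.35,0],[0,0,-4.5],[0,0,-4.5],[0,0,-3],[0,0,-1.6]],"twist":[[0,0,0],[0,0,0],[0,0,0],[0,0,0],[0,0,0]]}'
python3 -m crank '{"translation":[[0,0,0],[0,0,0],[0,0,0],[0,0,0],[0,0,0]],"twist":[[0,0,0],[0,0,0],[0,0,0],[0,0,0],[0,0,0]]}' -1 80
python3 -m crank '{"translation":[[0,0,0],[0,0,0],[0,0,0],[0,0,1],[0,0,3]],"twist":[[0,0,0],[0,0,0],[0,0,0],[0,0,0],[0,0,0]]}'
```

```text
t: 9.3
tool_pos: [0.4923, 0.2289, 0.176]
ee_rot: [-179.8, 0.1, 86.3]
ft_force: [0.7, -0.4, 0.6]
gripper_width: 0.549
grip_force: 0.0
t: 9.93
tool_pos: [0.4928, 0.2297, 0.1782]
ee_rot: [180.0, -0.0, 86.4]
ft_force: [-0.7, -0.7, -1.1]
gripper_width: 0.324
grip_force: 82.3
t: 10.55
tool_pos: [0.492, 0.2294, 0.217]
ee_rot: [-179.8, 0.1, 86.4]
ft_force: [0.7, 0.6, -0.9]
gripper_width: 0.325
grip_force: 82.3
```

```bash
python3 -m crank '{"translation":[[0,0,4],[-0.3,-2.6,0],[-0.3,-2.6,0],[-0.3,-2.6,0],[-0.3,-2.6,0]],"twist":[[0,0,0],[0,0,0.1],[0,0,0.1],[0,0,0.1],[0,0,0.1]]}'
python3 -m crank '{"translation":[[-0.3,-2.6,0],[-0.3,-2.6,0],[-0.3,-2.6,0],[-0.3,-2.6,0],[-0.3,-2.6,0]],"twist":[[0,0,0.1],[0,0,0.1],[0,0,0.1],[0,0,0.1],[0,0,0.1]]}'
python3 -m crank '{"translation":[[-0.3,-2.6,0],[-0.3,-2.6,0],[-0.3,-2.6,0],[-0.3,-2.6,0],[-0.3,-2.0,0]],"twist":[[0,0,0.1],[0,0,0.1],[0,0,0.1],[0,0,0.1],[0,0,0.073]]}'
python3 -m crank '{"translation":[[0,0,-1],[0,0,-2],[0,0,-1],[0,0,0],[0,0,0]],"twist":[[0,0,0],[0,0,0],[0,0,0],[0,0,0],[0,0,0]]}'
python3 snap.py i1; python3 - <<'E'
from h import *
for n in("top","scene"): cv2.imwrite(f"pics/{n}_i1.png",arm.snapshot(n))
print(arm.state()['q'])
r=lambda I,x,y,w,h,k:cv2.resize(I[y:y+h,x:x+w],None,fx=k,fy=k,interpolation=cv2.INTER_CUBIC)
cv2.imwrite("pics/i1v.png",np.hstack([r(cv2.imread("pics/i1.png"),120,0,300,420,4/3),r(cv2.imread("pics/scene_i1.png"),150,120,100,140,4)]))
E
```

```text
t: 11.18
tool_pos: [0.4807, 0.1249, 0.2587]
ee_rot: [179.9, 0.0, 109.5]
ft_force: [-0.1, -0.3, -0.5]
gripper_width: 0.321
grip_force: 82.5
t: 11.8
tool_pos: [0.4657, -0.0052, 0.2586]
ee_rot: [180.0, 0.1, 138.1]
ft_force: [-0.2, -0.0, -0.5]
gripper_width: 0.323
grip_force: 82.5
t: 12.42
tool_pos: [0.4507, -0.1294, 0.2587]
ee_rot: [-180.0, 0.1, 165.2]
ft_force: [0.0, -0.1, -1.4]
gripper_width: 0.323
grip_force: 82.5
t: 13.05
tool_pos: [0.4511, -0.1282, 0.2183]
ee_rot: [-180.0, 0.0, 165.1]
ft_force: [0.2, -0.2, -1.5]
gripper_width: 0.324
grip_force: 82.4
13.1
[-2.83108362e+01  4.65167322e+00  1.25840253e+02  1.07277342e-03
  4.94277001e+01 -1.03376325e+02]
```

View pics/i1v.png

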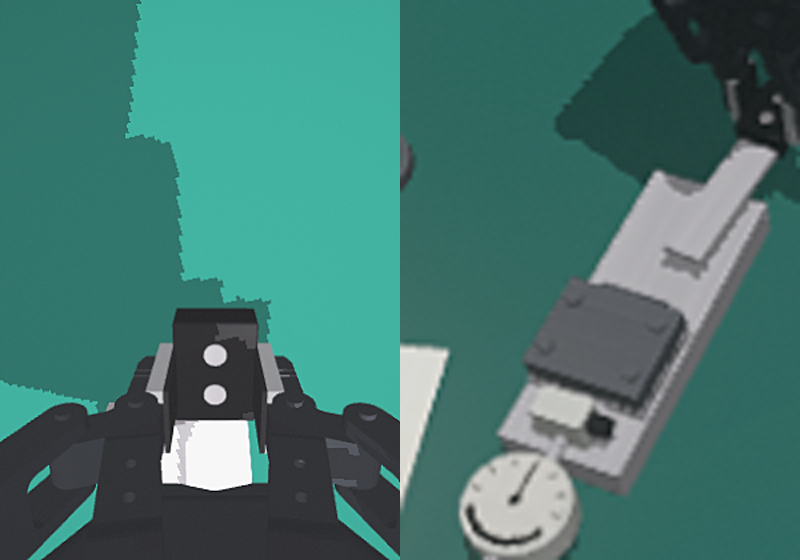

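In the wrist view the handle is square between the pads, with rivets at (215,355) and (215,394). In the scene crop the blade hangs over the apron, its tip near (690,258), and the pointer is still at rest. I'll square it up (+0.099 rad), line up ahead of the mouth, and check the lateral fit in the top and scene views.

```bash
python3 -m crank '{"translation":[[0,-1.3,0],[-0.1,-1.3,0],[0,0,-0.6],[0,0,-0.6],[0,0,0]],"twist":[[0,0,0.05],[0,0,0.049],[0,0,0],[0,0,0],[0,0,0]]}'
python3 -m crank '{"translation":[[0,0,0],[0,0,0],[0,0,0],[0,0,0],[0,0,0]],"twist":[[0,0,0],[0,0,0],[0,0,0],[0,0,0],[0,0,0]]}'
python3 - <<'E'
from h import *
for n in("top","scene"): cv2.imwrite(f"pics/{n}_i2.png",arm.snapshot(n))
r=lambda I,x,y,w,h,k:cv2.resize(I[y:y+h,x:x+w],None,fx=k,fy=k,interpolation=cv2.INTER_CUBIC)
cv2.imwrite("pics/i2v.png",np.hstack([r(cv2.imread("pics/top_i2.png"),305,190,50,75,8),r(cv2.imread("pics/scene_i2.png"),170,140,80,120,5)]))
s=arm.state();print(s['tool_pos'],s['ee_rot'])
E
```

```text
t: 13.82
tool_pos: [0.4494, -0.1538, 0.2049]
ee_rot: [179.9, -0.1, 170.7]
ft_force: [-0.2, 0.6, -1.4]
gripper_width: 0.324
grip_force: 82.5
t: 14.45
tool_pos: [0.4498, -0.1544, 0.2059]
ee_rot: [-180.0, 0.0, 170.7]
ft_force: [0.7, -0.8, -1.1]
gripper_width: 0.325
grip_force: 82.5
[ 0.44975929 -0.15438842  0.20584753] [-1.79999806e+02  1.29953935e-03  1.70726364e+02]
```

View pics/i2v.png

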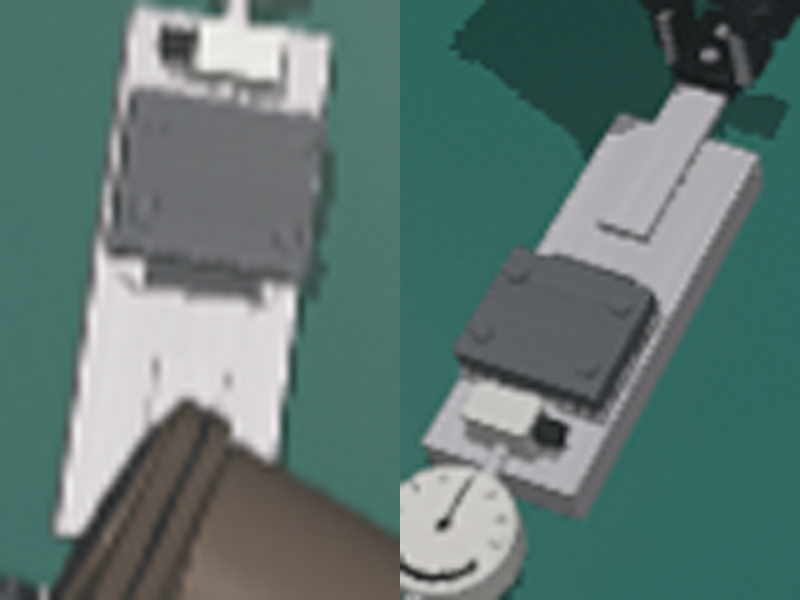

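The top view (left half) shows the strip's edges as dark lines at (155,365) and (228,380) between apron edges at about (85,380) and (287,380). The scene view shows the tip corners at (600,222) and (648,238), and the apron edges. I'll compute the lateral offsets.

```bash
python3 - <<'E'
from h import *
np.set_printoptions(precision=4,suppress=True)
M=np.array([.577,-.1753]);a=np.radians(-9.27);ex=np.array([np.cos(a),np.sin(a)]);ey=np.array([-ex[1],ex[0]])
blk=lambda P:np.c_[(P[:,:2]-M)@ex,(P[:,:2]-M)@ey]*1000
s=cam("scene");t=cam("top")
fs=lambda p:(np.array(p,float)+[-400+.5,.5])/5-.5+[170,140]
ft=lambda p:(np.array(p,float)+.5)/8-.5+[305,190]
print("scene apron front corners, L/R edges",blk(onz(s,fs([(620,115),(757,158),(580,182),(541,250),(755,168),(660,300)]),.025)))
print("scene strip L,R",blk(onz(s,fs([(672,85),(600,221),(726,97),(649,237)]),.033)))
print("top apron edges",blk(onz(t,ft([(85,380),(100,285),(287,380),(297,290),(60,533)]),.025)))
print("top strip edges (shadow/bottom)",blk(onz(t,ft([(156,365),(228,380)]),.030)))
print("top lip L,R",blk(onz(t,ft([(147,278),(262,297)]),.036)))
E
```

```text
scene apron front corners, L/R edges [[-91.0148 -34.54  ]
 [-89.764   36.9417]
 [-49.046  -34.513 ]
 [ -8.6505 -33.8413]
 [-84.1172  38.4317]
 [ -2.7154  28.4971]]
scene strip L,R [[-110.3863  -15.2531]
 [ -27.6037  -11.9838]
 [-112.438    11.8437]
 [ -27.2197   12.6789]]
top apron edges [[-37.4206  33.5327]
 [ -3.3415  33.0625]
 [-26.0298 -36.4122]
 [  6.1021 -35.7387]
 [-91.6242  34.5571]]
top strip edges (shadow/bottom) [[-28.8933  10.3464]
 [-30.0567 -15.1914]]
top lip L,R [[ -0.065   18.4154]
 [ -0.212  -22.0955]]
```

Both views put the blade about 1 mm to the block's right (y −1 mm), with the tip some 28 mm before the mouth. I'll shift it +1 mm, lower it to about 1 mm above the apron and enter the gap.

```bash
python3 -m crank '{"translation":[[0.02,0.1,0],[0,0,-0.17],[1,-0.16,0],[1,-0.16,0],[0.5,-0.08,0]],"twist":[[0,0,0],[0,0,0],[0,0,0],[0,0,0],[0,0,0]]}'
python3 -m crank '{"translation":[[0.5,-0.08,0],[0.5,-0.08,0],[0.5,-0.08,0],[0.5,-0.08,0],[0,0,0]],"twist":[[0,0,0],[0,0,0],[0,0,0],[0,0,0],[0,0,0]]}'
python3 -m crank '{"translation":[[0.5,-0.08,0],[0.5,-0.08,0],[0,0,0],[0,0,0],[0,0,0]],"twist":[[0,0,0],[0,0,0],[0,0,0],[0,0,0],[0,0,0]]}'
python3 - <<'E'
from h import *
for n in("top","scene"): cv2.imwrite(f"pics/{n}_i3.png",arm.snapshot(n))
E
```

```text
t: 15.18
tool_pos: [0.476, -0.1577, 0.2044]
ee_rot: [-180.0, 0.0, 170.7]
ft_force: [0.2, 0.4, -1.0]
gripper_width: 0.326
grip_force: 82.5
t: 15.8
tool_pos: [0.4953, -0.1607, 0.2042]
ee_rot: [-180.0, 0.0, 170.7]
ft_force: [-0.2, 0.1, -1.6]
gripper_width: 0.325
grip_force: 82.5
t: 16.42
tool_pos: [0.5048, -0.1621, 0.204]
ee_rot: [180.0, -0.0, 170.7]
ft_force: [-0.3, -0.1, -0.4]
gripper_width: 0.327
grip_force: 82.5
```

```bash
cat > dial.py <<'E'
from h import *
import sys
def read(n,im,cen=(.7103,-.1972)):
    c=cam(n); th=np.radians(np.arange(0,360,2)); rr=np.arange(.007,.018,.001)
    best=None
    P=np.array([[cen[0]+r*np.cos(t),cen[1]+r*np.sin(t),.041] for t in th for r in rr])
    u=proj(c,P).astype(np.float32); g=cv2.cvtColor(im,cv2.COLOR_BGR2GRAY)
    v=cv2.remap(g,u[:,0],u[:,1],cv2.INTER_LINEAR).reshape(len(th),-1).mean(1)
    w=np.clip(np.median(v)-v-15,0,None); i=np.argmax(w); k=(np.arange(len(th))-i+90)%180-90; s=abs(k)<12
    a=np.degrees(th[i])+2*(w[s]*k[s]).sum()/w[s].sum()
    return (170.7-a)%360, w[i]
if __name__=="__main__":
    for n in ("scene","top"):
        im=arm.snapshot(n) if len(sys.argv)<2 else cv2.imread(f"pics/{n}{sys.argv[1]}.png")
        print(n,"clockwise deg, mm:",read(n,im),read(n,im)[0]/30)
E
python3 dial.py 0; python3 dial.py _i3
for i in 1 2; do :; done
python3 -m crank '{"translation":[[0.2,-0.032,0],[0.2,-0.032,0],[0.2,-0.032,0],[0,0,0],[0,0,0]],"twist":[[0,0,0],[0,0,0],[0,0,0],[0,0,0],[0,0,0]]}'
python3 dial.py
```

```text
scene clockwise deg, mm: (np.float64(356.92900390625), np.float64(53.45454545454547)) 11.897633463541666
top clockwise deg, mm: (np.float64(355.89155051013074), np.float64(96.27272727272727)) 11.863051683671024
scene clockwise deg, mm: (np.float64(356.97147350592786), np.float64(53.636363636363654)) 11.899049116864262
top clockwise deg, mm: (np.float64(355.905448354143), np.float64(97.09090909090908)) 11.8635149451381
t: 17.15
tool_pos: [0.511, -0.1631, 0.2041]
ee_rot: [180.0, -0.0, 170.7]
ft_force: [0.1, -0.1, -1.2]
gripper_width: 0.325
grip_force: 82.5
scene clockwise deg, mm: (np.float64(356.9350079065807), np.float64(53.59090909090912)) 11.897833596886024
top clockwise deg, mm: (np.float64(355.91630901287556), np.float64(96.27272727272727)) 11.863876967095852
```

The dial reading works, with rest at −3 to −4°. I'll advance in small steps.

```bash
python3 -m crank '{"translation":[[0.1,-0.016,0],[0.1,-0.016,0],[0.1,-0.016,0],[0,0,0],[0,0,0]],"twist":[[0,0,0],[0,0,0],[0,0,0],[0,0,0],[0,0,0]]}'
python3 dial.py
```

```text
t: 17.88
tool_pos: [0.514, -0.1636, 0.2041]
ee_rot: [-180.0, -0.0, 170.7]
ft_force: [-0.7, -0.3, -1.1]
gripper_width: 0.325
grip_force: 82.5
scene clockwise deg, mm: (np.float64(356.9188909201706), np.float64(53.5)) 11.897296364005687
top clockwise deg, mm: (np.float64(355.90869689600913), np.float64(96.63636363636363)) 11.86362322986697
```

```bash
python3 -m crank '{"translation":[[0.1,-0.016,0],[0.1,-0.016,0],[0.1,-0.016,0],[0,0,0],[0,0,0]],"twist":[[0,0,0],[0,0,0],[0,0,0],[0,0,0],[0,0,0]]}'
python3 dial.py
```

```text
t: 18.6
tool_pos: [0.5167, -0.164, 0.2039]
ee_rot: [180.0, -0.1, 170.7]
ft_force: [-3.0, -0.1, -0.2]
gripper_width: 0.324
grip_force: 82.5
scene clockwise deg, mm: (np.float64(28.4505385609651), np.float64(52.0)) 0.9483512853655033
top clockwise deg, mm: (np.float64(33.06956004756242), np.float64(51.81818181818181)) 1.1023186682520807
```

Contact: the pointer has turned about 1.1 mm' worth. I need about 4.8 mm more.

```bash
python3 -m crank '{"translation":[[0.1,-0.016,0],[0.1,-0.016,0],[0.1,-0.016,0],[0.1,-0.016,0],[0,0,0]],"twist":[[0,0,0],[0,0,0],[0,0,0],[0,0,0],[0,0,0]]}'
python3 -m crank '{"translation":[[0,0,0],[0,0,0],[0,0,0],[0,0,0],[0,0,0]],"twist":[[0,0,0],[0,0,0],[0,0,0],[0,0,0],[0,0,0]]}'
python3 dial.py
```

```text
t: 19.32
tool_pos: [0.5211, -0.1647, 0.2041]
ee_rot: [180.0, 0.0, 170.7]
ft_force: [-2.3, 0.1, -1.0]
gripper_width: 0.327
grip_force: 82.5
t: 19.95
tool_pos: [0.521, -0.1648, 0.2042]
ee_rot: [-180.0, 0.0, 170.7]
ft_force: [-2.2, 0.2, -1.6]
gripper_width: 0.317
grip_force: 82.5
scene clockwise deg, mm: (np.float64(173.25129151291515), np.float64(68.72727272727272)) 5.775043050430505
top clockwise deg, mm: (np.float64(174.0607370659107), np.float64(57.81818181818181)) 5.80202456886369
```

The pointer reads about 5.85 mm, mid-arc. I'll lower the blade onto the floor, release, and rise straight up.

```bash
python3 -m crank '{"translation":[[0,0,-0.06],[0,0,0],[0,0,0],[0,0,0],[0,0,0]],"twist":[[0,0,0],[0,0,0],[0,0,0],[0,0,0],[0,0,0]]}'
python3 -m crank '{"translation":[[0,0,0],[0,0,0],[0,0,0],[0,0,0],[0,0,0]],"twist":[[0,0,0],[0,0,0],[0,0,0],[0,0,0],[0,0,0]]}' 0.0
python3 -m crank '{"translation":[[0,0,0.5],[0,0,1],[0,0,3],[0,0,5],[0,0,5]],"twist":[[0,0,0],[0,0,0],[0,0,0],[0,0,0],[0,0,0]]}'
python3 -m crank '{"translation":[[-1,2,4],[-1,4,2],[-1,5,0],[0,5,0],[0,0,0]],"twist":[[0,0,0],[0,0,0],[0,0,0],[0,0,0],[0,0,0]]}'
python3 dial.py
python3 - <<'E'
from h import *
for n in("top","scene"): cv2.imwrite(f"pics/{n}_f.png",arm.snapshot(n))
r=lambda I,x,y,w,h,k:cv2.resize(I[y:y+h,x:x+w],None,fx=k,fy=k,interpolation=cv2.INTER_CUBIC)
cv2.imwrite("pics/fv.png",np.hstack([r(cv2.imread("pics/top_f.png"),300,165,60,105,5),r(cv2.imread("pics/scene_f.png"),150,150,100,105,5)]))
E
```

```text
t: 20.68
tool_pos: [0.521, -0.1648, 0.2036]
ee_rot: [-180.0, 0.0, 170.7]
ft_force: [-1.8, 1.5, 0.1]
gripper_width: 0.33
grip_force: 82.5
t: 21.3
tool_pos: [0.521, -0.1648, 0.2036]
ee_rot: [-180.0, 0.0, 170.7]
ft_force: [-0.2, -0.9, -0.4]
gripper_width: 0.498
grip_force: 0.0
t: 21.92
tool_pos: [0.5207, -0.1646, 0.3506]
ee_rot: [-180.0, 0.0, 170.7]
ft_force: [0.4, 0.1, 0.6]
gripper_width: 0.502
grip_force: 0.0
t: 22.55
tool_pos: [0.4903, -0.0021, 0.4095]
ee_rot: [180.0, 0.1, 171.0]
ft_force: [-0.9, -0.8, -0.4]
gripper_width: 0.5
grip_force: 0.0
scene clockwise deg, mm: (np.float64(173.25393693527565), np.float64(68.45454545454547)) 5.7751312311758545
top clockwise deg, mm: (np.float64(174.01017369727046), np.float64(58.09090909090909)) 5.800339123242349
```

View pics/fv.png

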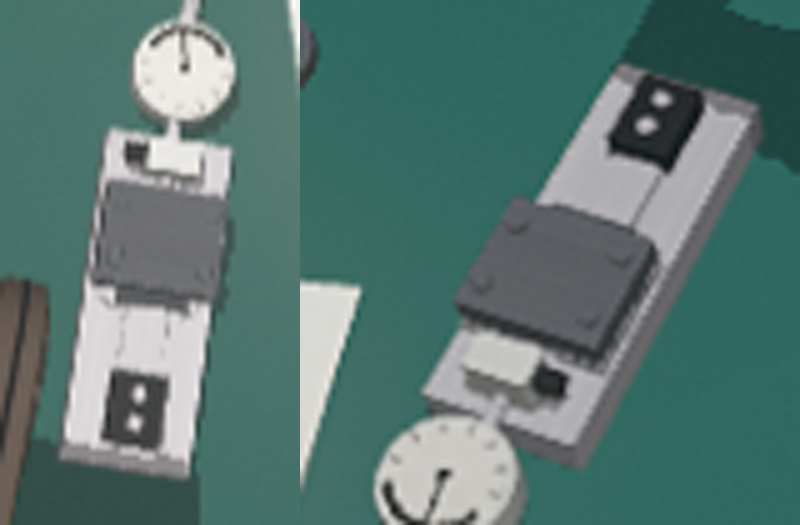

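The blade lies flat on the apron and in the gap, with its handle at (137,410) in the top half of the picture. The pointer is in the middle of the thick arc and the arm is clear. I'm handing it in.

```bash
python3 -c "
from cell import arm
print(arm.sign_off())"
```

```text
the job is handed in; nothing more can be done
None
```

The job is handed in: the wide blade was drawn out, set down and regrasped by its handle, and now lies flat in the gap, released, with the pointer at about 5.8 mm in the middle of the thick arc; the sign-off gave no verdict.

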